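# Close up a bearing carrier and hold its end cover down for the nuts

## Robot

A 7-joint arm with a two-finger parallel gripper is mounted at the origin on a cart in front of the work surface, level with it; the furniture and walls round the work are solid. World frame = base frame: x ahead of the robot, y to its left, z up, the work surface at z = 0. Lengths are in m, angles in rad, forces in N, time in s.
With the tool pointing down it reaches from about 0.4 to 0.875 m from the base axis. Payload 6.5 kg.
Tool frame: the origin (TCP) lies between the finger pads; the fingertips stand 17 mm ahead of it and the grasp point (between the pads) lies 2 mm behind it (nose_length is the distance from the TCP to the fingertips, in m); z points along the fingers, y is the line along which they close (so a half turn about z gives the same grasp; the last joint's range is limited). The gripper opens to 85 mm and grips with 20 to 120 N. Pads are 22 mm wide; open, the fingers measure 114 mm over their backs; the gripper's body (76 mm by 85 mm) begins 54 mm behind the grasp point. The pads swing forward as they close: fully open they stand 13 mm farther back than shut.
Start: joints at [1.139, 0.536, -0.004, 1.538, 0.003, 1.067, -0.071], TCP at [0.232, -0.607, 0.248] pointing down, gripper open.
Joint ranges: [-2.7, 2.7], [-0.37, 2.16], [-1.27, 1.26], [0.24, 2.4], [-1.31, 4.45], [0.19, 1.91], [-2.76, 2.76]. Speed limits (rad/s): [2.39, 2.39, 3.14, 3.14, 3.14, 3.14, 3.14].

## Interface

Orientations are given as a unit quaternion [x, y, z, w].
In Python, from cell import * gives the robot as it stands.
- The arm moves only by the tool drive_tool, never from a script. Its arguments are lists of equal length, an entry for each row: "linear": the shift along the tool's x, y, z in m, a list of three; "spin": the turn about the tool's z in degrees; "grip": the closure, from 0 (fully open) to 1 (shut). In form: {"linear": [[tx, ty, tz], ...], "spin": [spin, ...], "grip": [grip, ...]}. A call has 1 to 10 rows; each row shifts and turns the commanded pose from where the row before left it, along the tool's axes as they then stand; what a row does not reach is not made up. A row lasts 1/10 s, in which the tool goes at most 50 mm and 8.59 degrees, less where a joint would pass 70% of its speed; a pose out of reach is approached as far as the arm can. A call with a gripper value outside its range is refused whole. The fingers move at their own pace and stop on an object; "squeeze" is the grip in N (left out, the last holds). Time passes only in rows, so rows that do not move let the fingers close. It gives the time, the measured TCP pose, the force, the opening and the grip force at its end, in the units of the state.
- read_state(): the state, without advancing time (a new reading comes with each control period).
- capture(name): name is "side" or "top"; returns a dict with "pixels" (420x560x3 uint8, red, green, blue), "fx", "fy", "cx", "cy" (pixels), "pose" (4x4, takes a point from camera to world coordinates). Camera axes: x right, y down, z forward; pixel columns grow to the right and rows downward; lengths in m; the calibration is good to about 2 mm. A picture is of the moment at which its call begins. There is no depth.
- hand_in(): hands the job in; it is judged then, once.
The state is a dict: "time_s": time; "joint_positions": joint angles; "qd": joint speeds; "tau": joint torques, N m; "ee_pos": TCP position; "eef_rot": TCP orientation; "wrist_force": force on the tool from outside, world axes, zero at the start; "moment": the same for the moment, N m; "grip_width": finger opening in m; "finger_force": force on a finger pad.
Only numpy, scipy, OpenCV 4.12 (cv2) and the standard library are available. Lean on these libraries where they do the work, as an engineer would, in place of code of your own. Each camera call takes 0.05 s, during which the arm holds its last target. There are 200 camera calls.

## Task

Put the loose ball bearing into the bore of the carrier, where it rests on a wave spring and stands a little proud, then set the end cover over the two studs with its boss upward. Press the cover down flush against the carrier face with a steady push of about 15 N and keep pressing: the job ends with the gripper still holding the cover down so that a mate can run the nuts on. Do not ram the parts home, and leave the wrench, nuts, tray and oil seal where they lie.

Things in the scene. Friction and masses are not known exactly. Their poses are not given: they have to be found in the camera images.
- carrier: dark grey casting with a pale oval top face, 106 x 74 mm and 36 mm high, bolted to the bench; it does not move. Origin on the bench in the axis of its round bore; z up, x along the line of the two studs. Carrier, cover and bearing lie along a lane 240 mm wide from (0.43, -0.41) to (0.66, -0.27) between a gearbox (240 mm high, to the left) and an upright socket case (370 mm, to the right).
- carrier_face (a point): centre of the bore in the plane of the carrier's top face, 36 mm above the bench. The face is an oval 106 mm long (carrier x) and 74 mm wide (y); the round bore is 53.8 mm across, its mouth bevelled 2 mm.
- stud_a (a point): top of the stud at carrier x = +40 mm, y = 0: an upright steel stud 8 mm thick with a rounded tip, 16 mm above the face (52 mm above the bench)
- stud_b (a point): top of the equal stud at carrier x = -40 mm, y = 0
- spring_top (a point): top centre of the steel ring on the wave spring down in the bore; free, it lies 9 mm below the carrier's face. It gives way straight down, 2 N per mm, at most 8 mm; the bearing is flush with the face when it is 6 mm down.
- bearing: the ball bearing to be fitted, the only one on the bench: steel, outer diameter 52 mm, 15 mm high, about 130 g, lying flat on the bench. Origin at the centre of its underside, z up. Let go on the spring ring it stands about 5 mm proud of the carrier's face; the cover pushes it flush.
- cover: end cover: aluminium casting, about 280 g, lying on the bench boss up. Origin at the centre of its flat underside, z up. Oval flange 8 mm thick, 106 mm long (x), 74 mm wide (y), with through holes 11 mm across at x = +40 and -40 mm, y = 0; it fits either way round. About 8 N of push on it squeezes the spring until it is flush: its origin is then at the carrier_face point.
- boss (a point): middle of the cover's boss, 20 mm above the cover's underside: a block 40 mm long (cover x) and 32 mm wide (y) that rises from the flange (8 mm) to 32 mm; its two flat sides face +y and -y, and the flat flange reaches 21 mm past each of them. Webs 8 mm wide and up to 15.5 mm high (above the underside) run from it along +x and -x.
- wrench: bystander: combination wrench, 191 x 24 x 6 mm, lying near the bench's front edge; origin at its middle
- nut_a: bystander: M8 flange nut, 18 mm across, 8 mm high
- nut_b: bystander: the other M8 flange nut
- tray: bystander: round steel dish with bolts, 123 mm across, 28 mm high, to the right
- oil_seal: bystander: black oil seal ring, 58 mm across, 10 mm high, towards the back of the bench
Mind the look-alikes: they are no part of the job. What is shaped like the cover but black or green is not meant. Leave any brown look-alike of the bearing alone.

How it is judged:
On the way:
1. the bearing sits level in the carrier's bore, on the spring ring (horizontal distance between bearing and carrier below 0.003 m and z of bearing in the frame of carrier below 0.0295 m and angle between bearing's own z axis and vertical below 0.06 rad), for 0.2 s.
At the end, for the whole second after the job is handed in: Bearing in the bore; cover over both studs, boss up, flush on the carrier face within 1.3 mm and level; the gripper still presses it: the carrier bears 12.5 to 29 N in all (a push of about 9 to 25 N plus the parts' own 4 N), steadily through the last second (horizontal distance between bearing and carrier below 0.003 m and z of bearing in the frame of carrier below 0.0228 m and horizontal distance between cover and carrier below 0.004 m and angle between the x axis of cover and the x axis of carrier, either way round below 0.1 rad and z of cover in the frame of carrier below 0.0373 m and angle between cover's own z axis and vertical below 0.03 rad and contact force between carrier and anything else between 12.5 and 29 N and contact force between any of the fingers, the arm and cover above 5 N and linear speed of cover below 0.01 m/s); the arm keeps its last pose, push and grip.
It fails at once if parts rammed or pressed on the carrier with more than 45 N (contact force between carrier and anything else above 45 N).
It fails at once if the wrench, a nut, the tray or the oil seal is shifted by more than 20 mm (distance of any of wrench, nut_a, nut_b, tray, oil_seal from where it was at the start of the episode above 0.02 m).
It also fails if it takes over 51 s, if anything falls off the work surface, if the arm or the gripper's body presses on something with over 40 N, if the wrist force passes 120 N, or if a joint passes its speed limit or range.

## Working session

There is one attempt and no reset: what is moved stays moved. The work goes in short steps, Python scripts to look and compute and a tool call to move; the robot and the scene stay as the last step left them, time stands still between calls to the robot, and variables do not carry over. Pictures are saved under pics/ and viewed, at most 10 in all, crops included, and the job is handed in when it is done.

Besides the shell and the picture viewer there is one more tool, called after "Call:" by a JSON object that holds its "api" and its "payload", one argument or row to a line. drive_tool: Moves the arm, as the interface text tells. Its arguments: {"type":"object","properties":{"linear":{"type":"array","items":{"type":"array","items":{"type":"number"}}},"spin":{"type":"array","items":{"type":"number"}},"grip":{"type":"array","items":{"type":"number"}},"squeeze":{"type":"number"}},"required":["linear","spin","grip"]}

```bash
mkdir -p pics
cat > h.py <<'E'
import numpy as np, cv2
from cell import *
def snap(name,fn):
    c=capture(name); cv2.imwrite('pics/'+fn+'.png',c['pixels'][:,:,::-1]); np.save('pics/'+fn+'.npy',c,allow_pickle=True); return c
def load(fn): return np.load('pics/'+fn+'.npy',allow_pickle=True).item()
def ray(c,u,v):
    d=c['pose'][:3,:3]@np.array([(u-c['cx'])/c['fx'],(v-c['cy'])/c['fy'],1.]); return c['pose'][:3,3],d
def onz(c,u,v,z):
    o,d=ray(c,u,v); return o+d*(z-o[2])/d[2]
def tri(c1,p1,c2,p2):
    o1,d1=ray(c1,*p1);o2,d2=ray(c2,*p2)
    s=np.linalg.lstsq(np.c_[d1,-d2],o2-o1,rcond=None)[0]
    a=o1+s[0]*d1;b=o2+s[1]*d2
    return (a+b)/2,np.linalg.norm(a-b)
def proj(c,p):
    q=c['pose'][:3,:3].T@(np.array(p)-c['pose'][:3,3]); return c['fx']*q[0]/q[2]+c['cx'],c['fy']*q[1]/q[2]+c['cy']
E
python3 - <<'E'
from h import *
for n in('side','top'):
    c=snap(n,n+'0'); print(n,c['fx'],c['cx'],c['cy'],c['pose'].round(3))
s=read_state(); print(s)
E
```

```text
side 431.1989579827693 282.4737941527927 210.060822396009 [[ 0.973 -0.196  0.122  0.418]
 [-0.231 -0.834  0.501 -0.795]
 [ 0.003 -0.516 -0.857  1.007]
 [ 0.     0.     0.     1.   ]]
top 520.0184841805255 278.74273976279954 204.93664386080206 [[-0.022 -0.984  0.175  0.349]
 [-1.     0.021 -0.01  -0.216]
 [ 0.006 -0.175 -0.985  1.376]
 [ 0.     0.     0.     1.   ]]
{'time_s': 0.1, 'joint_positions': array([ 1.13878746,  0.5370912 , -0.0044338 ,  1.53876957,  0.00262132,
        1.06731666, -0.07119329]), 'qd': array([-0.00033492, -0.00018927, -0.00068036, -0.00077011,  0.00030744,
        0.00014294, -0.00070895]), 'tau': array([ 4.79522656e-03, -5.84557593e+01,  1.05286751e+00, -2.59772766e+01,
        1.26385305e-02,  4.57770657e-03, -3.78122024e-06]), 'ee_pos': array([ 0.23229287, -0.60649039,  0.24750208]), 'eef_rot': array([ 9.83311566e-01,  1.81927844e-01, -2.10855943e-04, -7.60945257e-04]), 'wrist_force': array([0.04276409, 0.50803709, 0.43623277]), 'moment': array([ 0.00691558,  0.06180732, -0.00444152]), 'finger_force': 0.0, 'grip_width': 0.08525411764744306}
```

View pics/side0.png

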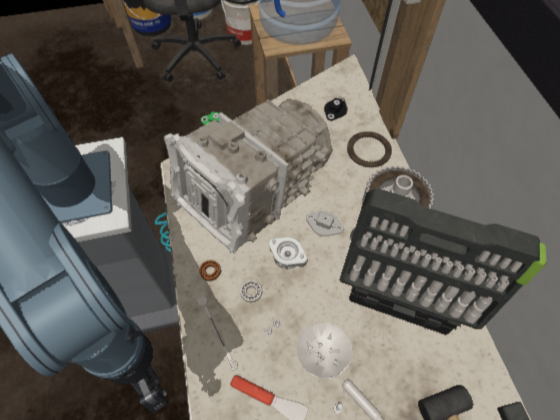

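View pics/top0.png

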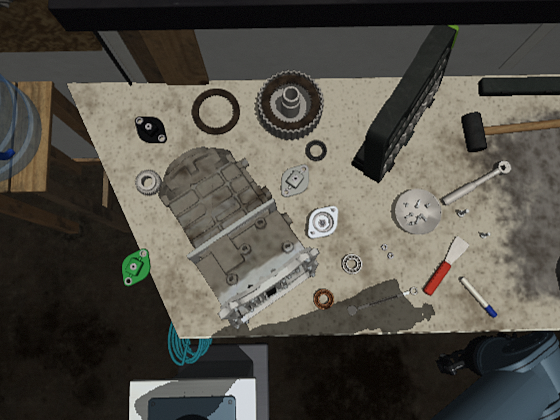

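Candidates, as side / top pixels:
- **Bearing:** steel ring (251,291) / (352,263), my choice. The brown ring (210,270) / (323,299) is a look-alike, and the black ring at top (316,150) is the oil seal.
- **Cover:** aluminium oval (323,222) / (295,181), my choice. The black one (335,108) / (150,130) and the green one (210,118) / (136,267) are look-alikes.
- **Carrier:** (289,253) / (322,222).

I'll check these in one close crop.

Run:
```python
from h import *
a=load('side0')['pixels'][200:310,225:355,::-1]; b=load('top0')['pixels'][155:285,265:375,::-1]
a=cv2.resize(a,None,fx=3,fy=3,interpolation=cv2.INTER_CUBIC); b=cv2.resize(b,None,fx=3,fy=3,interpolation=cv2.INTER_CUBIC)
o=np.zeros((390,730,3),np.uint8); o[:330,:390]=a; o[:390,400:730]=b
cv2.imwrite('pics/crop0.png',o)
c1,c2=load('side0'),load('top0')
for n,p,q in(('bear',(251,291),(352,263)),('cover',(323,222),(295,181)),('carr',(289,253),(322,222))):
    print(n,tri(c1,p,c2,q))
```

```text
bear (array([ 0.43284199, -0.41798869,  0.01166719]), np.float64(0.0004505502065628609))
cover (array([ 0.65506923, -0.27486135,  0.01433115]), np.float64(0.00023041738896759686))
carr (array([ 0.54400216, -0.34301105,  0.01636653]), np.float64(0.003316525595911361))
```

View pics/crop0.png

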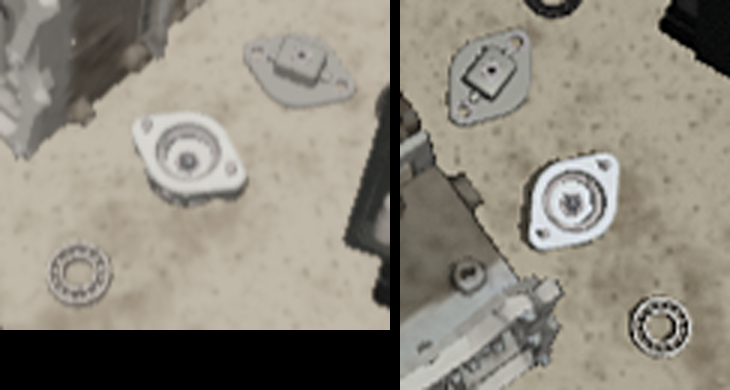

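The crop confirms all three:
- **Carrier:** white oval face with its bore. The studs are at side (274,242) and (302,256), top (333,209) and (312,233).
- **Cover:** grey aluminium oval with its square boss upward, at side (323,222), top (295,181).
- **Bearing:** steel, at side (251,291), top (352,263).

Next I'll measure with masks.

```bash
cat > m.py <<'E'
from h import *
def blob(c,p,kind,r=34):
    im=c['pixels'].astype(int); sat=im.max(2)-im.min(2); 
    if kind=='white': m=(im.min(2)>175)&(sat<22)
    else: m=sat<22   # grey metal against beige bench
    m=m.astype(np.uint8)
    w=np.zeros_like(m); cv2.circle(w,(int(p[0]),int(p[1])),r,1,-1); m&=w
    m=cv2.morphologyEx(m,cv2.MORPH_CLOSE,np.ones((3,3),np.uint8))
    cs,_=cv2.findContours(m,cv2.RETR_EXTERNAL,cv2.CHAIN_APPROX_NONE)
    k=max(cs,key=cv2.contourArea); return k[:,0,:].astype(float)
def plane(c,k,z):
    P=np.array([onz(c,u,v,z)[:2] for u,v in k]).astype(np.float32)
    R=cv2.minAreaRect(P*1000); M=cv2.moments((P*1000).reshape(-1,1,2))
    cen=np.array([M['m10'],M['m01']])/M['m00']
    a=.5*np.arctan2(2*M['mu11'],M['mu20']-M['mu02'])
    return cen,np.degrees(a),R
E
python3 - <<'E'
from m import *
import sys
for n in('side','top'):
    c=load(n+'0')
    for nm,ps,kind,z,r in(('carr',((289,253),(322,222)),'white',.036,30),('cover',((323,222),(295,181)),'grey',.008,24),('bear',((251,291),(352,263)),'grey',.012,16)):
        k=blob(c,ps[n=='top'],kind,r); ce,a,R=plane(c,k,z)
        print(n,nm,ce.round(1),round(a,1),np.round(R[0],1),np.round(R[1],1),round(R[2],1))
c1,c2=load('side0'),load('top0')
for n,p,q in(('sA',(302,256.3),(332.7,209.3)),('sA',(302,256.3),(312.3,232.7)),('sB',(274,242),(312.3,232.7)),('sB',(274,242),(332.7,209.3))):
    print(n,tri(c1,p,c2,q))
E
```

```text
side carr [ 541.1 -342.5] -43.4 [ 541.  -342.6] [74.5 87. ] 84.5
side cover [ 658.4 -275.1] -39.5 [ 658.  -274.6] [79.1 91.7] 13.8
side bear [ 432.2 -417.2] -87.3 [ 431.4 -417.4] [53.2 56.1] 30.9
top carr [ 540.6 -343.1] -43.1 [ 541.  -342.7] [75.3 82.8] 87.6
top cover [ 658.6 -273.7] -37.4 [ 658.3 -272.6] [75.3 91.7] 88.2
top bear [ 432.  -415.9] 71.8 [ 432.5 -417.2] [54.7 54.3] 43.0
sA (array([ 0.57161673, -0.36990317,  0.04058156]), np.float64(0.00015605824037020016))
sA (array([ 0.55570269, -0.32470681, -0.06108641]), np.float64(0.06332940845839112))
sB (array([ 0.51261011, -0.31478885,  0.03827977]), np.float64(0.0016515295561473514))
sB (array([ 0.52903625, -0.36073737,  0.14076277]), np.float64(0.05148983909862446))
```

Call:
{"api": "drive_tool", "payload": {
  "linear": [
    [0,0,0],
    [0,0,0],
    [0,0,0],
    [0,0,0],
    [0,0,0],
    [0,0,0],
    [0,0,0],
    [0,0,0]
  ],
  "spin": [8,8,8,8,8,8,8,8],
  "grip": [0.3,0.3,0.3,0.3,0.3,0.3,0.3,0.3],
  "squeeze": 40
}}

```text
time_s: 0.9
ee_pos: [0.2324, -0.6066, 0.2478]
eef_rot: [0.929, -0.369, -0.0, -0.0]
wrist_force: [0.2, 0.8, -0.2]
grip_width: 0.0598
finger_force: 0.0
```

```bash
cat > g.py <<'E'
from h import *
from scipy.spatial.transform import Rotation as R
def go(t):
    s=read_state(); r=R.from_quat(s['eef_rot']).as_matrix()
    x,y=r[:,0],r[:,1]
    print('t',round(s['time_s'],2),'tcp',s['ee_pos'].round(4),'w',round(s['grip_width'],4),'F',s['wrist_force'].round(1),'xdir',round(np.degrees(np.arctan2(x[1],x[0])),2),'ydir',round(np.degrees(np.arctan2(y[1],y[0])),2),'tilt',round(np.degrees(np.arccos(-r[2,2])),2),'shift mm',(1000*r.T@(np.array(t)-s['ee_pos'])).round(1),'q',s['joint_positions'].round(2))
E
python3 -c "
from g import *
go([.432,-.4165,.10])"
```

```text
t 0.9 tcp [ 0.2324 -0.6066  0.2478] w 0.0598 F [ 0.2  0.8 -0.2] xdir -43.37 ydir -133.37 tilt 0.06 shift mm [  14.7 -275.2  147.9] q [ 0.96  0.54  0.25  1.55 -0.15  1.07 -1.08]
```

Call:
{"api": "drive_tool", "payload": {
  "linear": [
    [0.002,-0.035,0],
    [0.002,-0.035,0],
    [0.002,-0.035,0],
    [0.002,-0.035,0],
    [0.002,-0.035,0.02],
    [0.002,-0.035,0.02],
    [0.002,-0.035,0.03],
    [0.0007,-0.03,0.03],
    [0,0,0.03],
    [0,0,0.018]
  ],
  "spin": [0,0,0,0,0,0,0,0,0,0],
  "grip": [0.26,0.26,0.26,0.26,0.26,0.26,0.26,0.26,0.26,0.26]
}}

```text
time_s: 1.9
ee_pos: [0.431, -0.4135, 0.0976]
eef_rot: [0.931, -0.365, -0.002, -0.001]
wrist_force: [-0.7, -0.0, -1.0]
grip_width: 0.0633
finger_force: 0.0
```

```bash
python3 -c "
from g import *
go([.432,-.4165,.03]); 
c=snap('side','s1');d=snap('top','t1')
o=np.zeros((420,800,3),np.uint8)
a=c['pixels'][190:330,190:320,::-1];b=d['pixels'][200:340,290:420,::-1]
o[:420,:390]=cv2.resize(a,None,fx=3,fy=3);o[:420,400:790]=cv2.resize(b,None,fx=3,fy=3);cv2.imwrite('pics/c1.png',o)"
```

```text
t 1.9 tcp [ 0.431  -0.4135  0.0976] w 0.0633 F [-0.7 -0.  -1. ] xdir -42.87 ydir -132.87 tilt 0.21 shift mm [ 3.   1.5 67.6] q [ 0.57  0.65  0.16  1.79 -0.15  0.72 -1.51]
```

View pics/c1.png

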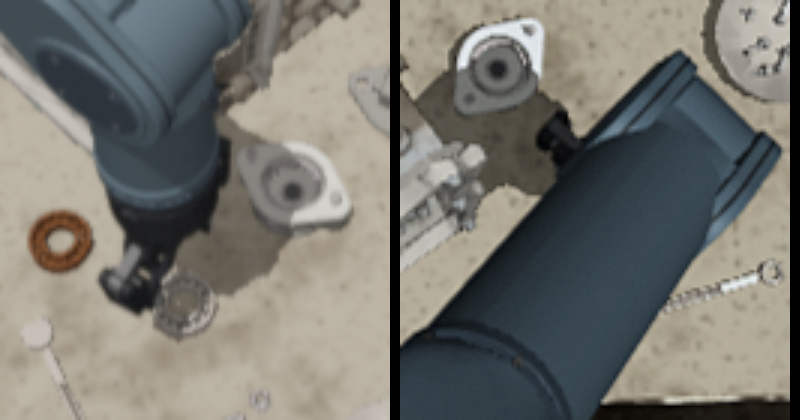

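The gripper hangs over the bearing (bearing at crop (185,303), i.e. side about (252,291)), with nothing else close. I'll go down to the bench now.

Call:
{"api": "drive_tool", "payload": {
  "linear": [
    [0.001,0,0.02],
    [0,0,0.02],
    [0,0,0.015],
    [0,0,0.005],
    [0,0,0],
    [0,0,0]
  ],
  "spin": [0,0,0,0,0,0],
  "grip": [0.26,0.26,0.26,0.26,0.26,0.26]
}}

```text
time_s: 2.6
ee_pos: [0.4321, -0.4173, 0.0412]
eef_rot: [0.93, -0.367, 0.001, 0.0]
wrist_force: [-0.1, -0.6, -0.8]
grip_width: 0.0635
finger_force: 0.0
```

```bash
python3 -c "
from g import *
go([.432,-.4165,.025])"
```

```text
t 2.6 tcp [ 0.4321 -0.4173  0.0412] w 0.0635 F [-0.1 -0.6 -0.8] xdir -43.05 ydir -133.05 tilt 0.07 shift mm [-0.6 -0.5 16.2] q [ 0.59  0.74  0.14  1.79 -0.17  0.62 -1.49]
```

Call:
{"api": "drive_tool", "payload": {
  "linear": [
    [0,0,0.012],
    [0,0,0.009],
    [0,0,0.002],
    [0,0,0.0]
  ],
  "spin": [0,0,0,0],
  "grip": [0.33,0.33,0.33,0.33]
}}

```text
time_s: 3.0
ee_pos: [0.4312, -0.4163, 0.0166]
eef_rot: [0.93, -0.367, -0.001, -0.0]
wrist_force: [-0.6, 0.1, 1.6]
grip_width: 0.0572
finger_force: 0.0
```

Call:
{"api": "drive_tool", "payload": {
  "linear": [
    [0,0,0.0015],
    [0,0,0.0],
    [0,0,0.0]
  ],
  "spin": [0,0,0],
  "grip": [0.33,0.33,0.33]
}}

```text
time_s: 3.3
ee_pos: [0.4318, -0.4168, 0.016]
eef_rot: [0.93, -0.367, 0.0, 0.0]
wrist_force: [0.1, -0.9, 0.4]
grip_width: 0.0571
finger_force: 0.0
```

Call:
{"api": "drive_tool", "payload": {
  "linear": [
    [0,0,0.0015],
    [0,0,0.0],
    [0,0,0.0]
  ],
  "spin": [0,0,0],
  "grip": [0.33,0.33,0.33]
}}

```text
time_s: 3.6
ee_pos: [0.4317, -0.4167, 0.0143]
eef_rot: [0.93, -0.367, 0.0, 0.0]
wrist_force: [-0.2, -0.2, -0.5]
grip_width: 0.0569
finger_force: 0.0
```

Call:
{"api": "drive_tool", "payload": {
  "linear": [
    [0,0,0.0015],
    [0,0,0.0],
    [0,0,0.0]
  ],
  "spin": [0,0,0],
  "grip": [0.33,0.33,0.33]
}}

```text
time_s: 3.9
ee_pos: [0.4316, -0.4167, 0.0127]
eef_rot: [0.93, -0.367, -0.0, -0.0]
wrist_force: [0.6, -0.2, 0.1]
grip_width: 0.0571
finger_force: 0.0
```

Call:
{"api": "drive_tool", "payload": {
  "linear": [
    [0,0,0.0012],
    [0,0,0.0],
    [0,0,0.0]
  ],
  "spin": [0,0,0],
  "grip": [0.33,0.33,0.33]
}}

```text
time_s: 4.2
ee_pos: [0.4316, -0.4167, 0.0126]
eef_rot: [0.93, -0.367, -0.0, -0.0]
wrist_force: [-3.9, 3.1, 11.9]
grip_width: 0.0572
finger_force: 5.8
```

Contact came at TCP z = 12.7 mm with 57 mm opening, as the linkage model predicts. So the tips are 13.7 mm ahead of the TCP at 52 mm. I'll rise 11 mm to grip the upper 6 mm of the bearing.

Call:
{"api": "drive_tool", "payload": {
  "linear": [
    [0,0,-0.006],
    [0,0,-0.005],
    [0,0,0],
    [0,0,0],
    [0,0,0],
    [0,0,0],
    [0,0,0]
  ],
  "spin": [0,0,0,0,0,0,0],
  "grip": [0.33,0.33,0.33,1,1,1,1],
  "squeeze": 50
}}

```text
time_s: 4.9
ee_pos: [0.432, -0.4169, 0.0235]
eef_rot: [0.93, -0.367, 0.0, 0.0]
wrist_force: [-0.8, 2.2, 10.3]
grip_width: 0.049
finger_force: 49.8
```

Call:
{"api": "drive_tool", "payload": {
  "linear": [
    [0,0,-0.01],
    [0,0,-0.02],
    [0,0,-0.03],
    [0,0,-0.03],
    [0,0,-0.01],
    [0,0,0],
    [0,0,0]
  ],
  "spin": [0,0,0,0,0,0,0],
  "grip": [1,1,1,1,1,1,1]
}}

```text
time_s: 5.6
ee_pos: [0.4311, -0.416, 0.1215]
eef_rot: [0.93, -0.367, -0.001, -0.0]
wrist_force: [-0.2, 1.1, -2.0]
grip_width: 0.0489
finger_force: 52.0
```

```bash
python3 -c "
from g import *
go([.541,-.3428,.12]); s=read_state();p=s['ee_pos']
c=snap('side','s2');d=snap('top','t2')
u,v=map(int,proj(c,p));x,y=map(int,proj(d,p));print(u,v,x,y)
o=np.zeros((400,800,3),np.uint8)
a=c['pixels'][v-40:v+40,u-40:u+40,::-1];b=d['pixels'][y-40:y+40,x-40:x+40,::-1]
o[:,:400]=cv2.resize(a,None,fx=5,fy=5);o[:,400:]=cv2.resize(b,None,fx=5,fy=5);cv2.imwrite('pics/c2.png',o)"
```

```text
t 5.6 tcp [ 0.4311 -0.416   0.1215] w 0.0489 F [-0.2  1.1 -2. ] xdir -43.03 ydir -133.03 tilt 0.1 shift mm [  30.4 -128.5    1.4] q [ 0.57  0.62  0.17  1.77 -0.14  0.77 -1.51]
247 272 357 260
```

View pics/c2.png

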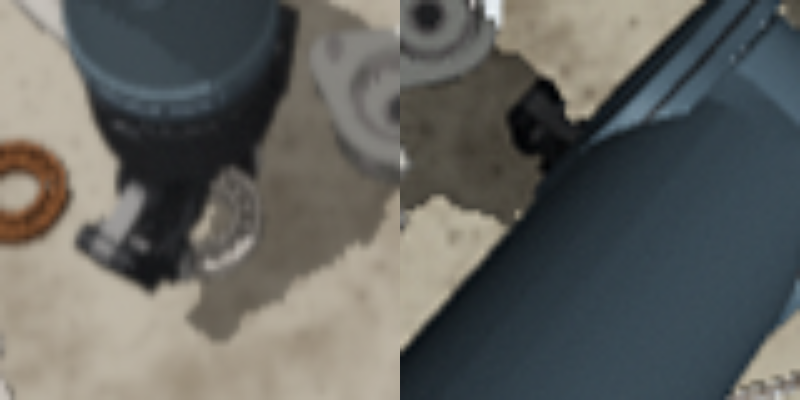

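```bash
python3 -c "
from g import *
c=load('s2');p=np.array([.4313,-.4162,0])
for tx in (-.1,0,.1):
  L=[]
  for z in(.099,.114):
    for a in np.linspace(0,6.28,200):
      w=np.radians(-43);xl,yl=.026*np.cos(a),.026*np.sin(a)
      L.append(proj(c,[p[0]+xl*np.cos(w)-yl*np.sin(w),p[1]+xl*np.sin(w)+yl*np.cos(w),z+xl*tx]))
  L=np.array(L);print(tx,L.min(0).round(1),L.max(0).round(1))
im=c['pixels'];print(im[268:290,246:262].min(2))"
```

```text
-0.1 [235.7 263. ] [259.6 287.8]
0 [235.8 263.2] [259.5 287.6]
0.1 [235.9 263.5] [259.5 287.4]
[[ 27  27  33  64  82  99  77  74  82  91 101  84  79  87  84  78]
 [ 27  24  35  76  91  92  85  71  89  81  95 102  86  84  82  77]
 [ 27  27  36  74  85  86  93  90  95  79  79  93  90  83  83  79]
 [ 27  31  53  87  86  80  82  99  83  72  76  84  97  82  83  80]
 [ 26  35  70  96  89  86  77  90  85  71  87  79  98  80  83  82]
 [ 27  47 106 125  98  91  83  80  93  81  95  80  99  85  83  83]
 [ 29  61 129 133 100  91  88  84  94  73  76  78  96  81  80  83]
 [ 42  89 137 108  94  91  89  92  96  68  69  71  96  74  75  82]
 [ 75 129 146 101  89  89  87  97  92  78  88  81  99  74  78  81]
 [120 147 142  96  86  87  87 101  79  77  91  90  96  73  81  82]
 [143 145 125  99  85  97  94  94  72  70  84  98  90  73  82  81]
 [134 127 100 103  94 108  94  79  87  94 135 124  87  77  82  81]
 [112 100  89  94  95 102  86  83 127 142 168 129  86  82  84  84]
 [ 97  94  86  84  86  90  91  98 158 166 150  98  79  83  85  84]
 [ 82  84  86  81  82 101 129 140 172 152 104  81  81  82  84  83]
 [ 71  82 110  95  98 133 155 153 154 108  86  83  84  83  83  80]
 [ 78 101 153 148 135 142 140 123 106  91  87  87  86  84  82  80]
 [ 83 103 153 155 138 116 106  99  90  89  90  89  87  86  83  81]
 [ 77  87 101 106 102 103  94  91  87  89  90  91  89  88  86  87]
 [ 91  87  83  94  94  98  89  86  88  91  90  91  90  91  92  92]
 [123  93  82  89  91  90  88  88  88  90  90  90  90  92  94  95]
 [147 101  91  91  90  90  90  90  88  87  87  89  90  91  93  95]]
```

Call:
{"api": "drive_tool", "payload": {
  "linear": [
    [0.004,-0.016,0],
    [0.004,-0.018,0],
    [0.004,-0.018,0],
    [0.004,-0.018,0],
    [0.004,-0.018,0],
    [0.004,-0.018,0],
    [0.004,-0.014,0],
    [0.002,-0.008,0],
    [0,0,0.02],
    [0,0,0.01]
  ],
  "spin": [0,0,0,0,0,0,0,0,0,0],
  "grip": [1,1,1,1,1,1,1,1,1,1]
}}

```text
time_s: 6.7
ee_pos: [0.5404, -0.3434, 0.0914]
eef_rot: [0.93, -0.367, -0.001, 0.0]
wrist_force: [-1.4, -1.3, -0.9]
grip_width: 0.0492
finger_force: 52.0
```

Call:
{"api": "drive_tool", "payload": {
  "linear": [
    [0,0,0.01],
    [0,0,0.005],
    [0,0,0],
    [0,0,0]
  ],
  "spin": [0,0,0,0],
  "grip": [1,1,1,1]
}}

```text
time_s: 7.1
ee_pos: [0.541, -0.344, 0.0779]
eef_rot: [0.93, -0.367, 0.0, 0.0]
wrist_force: [0.6, -0.6, -1.4]
grip_width: 0.0491
finger_force: 52.0
```

```bash
python3 -c "
from g import *
go([.541,-.3428,.0505]); s=read_state();p=s['ee_pos']
c=snap('side','s3');d=snap('top','t3')
u,v=map(int,proj(c,p));x,y=map(int,proj(d,p));print(u,v,x,y)
o=np.zeros((400,800,3),np.uint8)
a=c['pixels'][v-40:v+40,u-40:u+40,::-1];b=d['pixels'][y-40:y+40,x-40:x+40,::-1]
o[:,:400]=cv2.resize(a,None,fx=5,fy=5,interpolation=2);o[:,400:]=cv2.resize(b,None,fx=5,fy=5,interpolation=2);cv2.imwrite('pics/c3.png',o)"
```

```text
t 7.1 tcp [ 0.541  -0.344   0.0779] w 0.0491 F [ 0.6 -0.6 -1.4] xdir -43.06 ydir -133.06 tilt 0.03 shift mm [-0.8 -0.9 27.4] q [ 0.39  0.74  0.16  1.67 -0.16  0.74 -1.7 ]
287 242 324 219
```

View pics/c3.png

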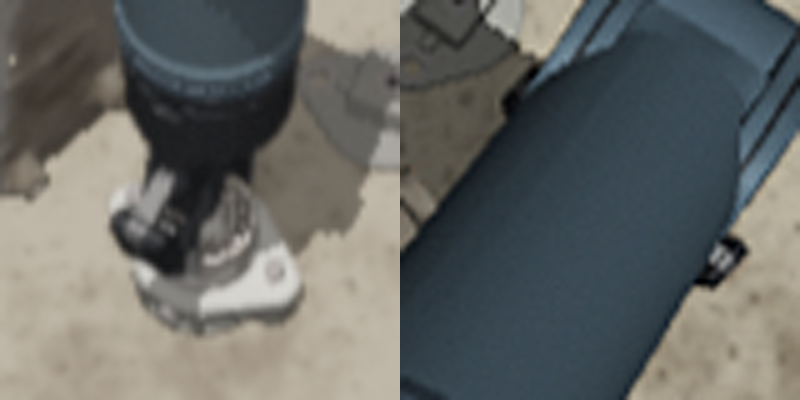

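The bearing sits centred over the bore, inside the stud at crop (277,268). I'll lower it, watching the force.

Call:
{"api": "drive_tool", "payload": {
  "linear": [
    [-0.0008,-0.0009,0.006],
    [0,0,0.006],
    [0,0,0.004],
    [0,0,0.002],
    [0,0,0]
  ],
  "spin": [0,0,0,0,0],
  "grip": [1,1,1,1,1]
}}

```text
time_s: 7.7
ee_pos: [0.5407, -0.3423, 0.0591]
eef_rot: [0.93, -0.367, -0.0, -0.0]
wrist_force: [-0.6, 0.5, -1.7]
grip_width: 0.0494
finger_force: 52.0
```

Call:
{"api": "drive_tool", "payload": {
  "linear": [
    [0,0,0.001],
    [0,0,0.001],
    [0,0,0]
  ],
  "spin": [0,0,0],
  "grip": [1,1,1]
}}

```text
time_s: 8.0
ee_pos: [0.541, -0.3425, 0.0576]
eef_rot: [0.93, -0.367, 0.0, 0.0]
wrist_force: [-0.6, -0.2, -1.5]
grip_width: 0.049
finger_force: 52.0
```

Call:
{"api": "drive_tool", "payload": {
  "linear": [
    [0,0,0.001],
    [0,0,0.001],
    [0,0,0]
  ],
  "spin": [0,0,0],
  "grip": [1,1,1]
}}

```text
time_s: 8.3
ee_pos: [0.5409, -0.3424, 0.0555]
eef_rot: [0.93, -0.367, -0.0, -0.0]
wrist_force: [0.9, 0.1, -0.8]
grip_width: 0.0491
finger_force: 52.0
```

Call:
{"api": "drive_tool", "payload": {
  "linear": [
    [0,0,0.001],
    [0,0,0.001],
    [0,0,0]
  ],
  "spin": [0,0,0],
  "grip": [1,1,1]
}}

```text
time_s: 8.6
ee_pos: [0.5408, -0.3424, 0.0534]
eef_rot: [0.93, -0.367, -0.0, -0.0]
wrist_force: [0.1, -0.6, -1.7]
grip_width: 0.049
finger_force: 52.0
```

Call:
{"api": "drive_tool", "payload": {
  "linear": [
    [0,0,0.001],
    [0,0,0.001],
    [0,0,0]
  ],
  "spin": [0,0,0],
  "grip": [1,1,1]
}}

```text
time_s: 8.9
ee_pos: [0.5409, -0.3424, 0.0514]
eef_rot: [0.93, -0.367, -0.0, -0.0]
wrist_force: [-0.7, -0.5, -1.3]
grip_width: 0.0492
finger_force: 52.0
```

Call:
{"api": "drive_tool", "payload": {
  "linear": [
    [0,0,0.001],
    [0,0,0]
  ],
  "spin": [0,0],
  "grip": [1,1]
}}

```text
time_s: 9.1
ee_pos: [0.541, -0.3424, 0.0505]
eef_rot: [0.93, -0.367, -0.0, 0.0]
wrist_force: [-0.2, -0.2, -0.9]
grip_width: 0.0492
finger_force: 52.0
```

Call:
{"api": "drive_tool", "payload": {
  "linear": [
    [0,0,0],
    [0,0,0],
    [0,0,0],
    [0,0,0],
    [0,0,-0.01],
    [0,0,-0.03],
    [0,0,-0.03],
    [0,0,-0.02],
    [0,0,0]
  ],
  "spin": [0,0,0,0,0,0,0,0,0],
  "grip": [0.32,0.32,0.2,0.2,0.2,0.2,0.2,0.2,0.2]
}}

```text
time_s: 10.0
ee_pos: [0.543, -0.3439, 0.1448]
eef_rot: [0.93, -0.367, 0.003, 0.0]
wrist_force: [0.2, -0.7, 0.1]
grip_width: 0.0686
finger_force: 0.0
```

```bash
python3 -c "
from g import *
go([.6585,-.2743,.14])"
```

```text
t 10.0 tcp [ 0.543  -0.3439  0.1448] w 0.0686 F [ 0.2 -0.7  0.1] xdir -43.05 ydir -133.05 tilt 0.39 shift mm [  36.9 -129.7    5.2] q [ 0.37  0.64  0.18  1.65 -0.14  0.85 -1.72]
```

Call:
{"api": "drive_tool", "payload": {
  "linear": [
    [0.005,-0.016,0],
    [0.005,-0.018,0],
    [0.005,-0.018,0],
    [0.005,-0.018,0],
    [0.005,-0.018,0],
    [0.005,-0.018,0],
    [0.005,-0.014,0],
    [0.002,-0.0097,0],
    [0,0,0],
    [0,0,0]
  ],
  "spin": [0,0,0,0,0,0,0,0,-4.5,0],
  "grip": [0.3,0.3,0.3,0.3,0.3,0.3,0.3,0.3,0.3,0.3]
}}

```text
time_s: 11.0
ee_pos: [0.6567, -0.2726, 0.1402]
eef_rot: [0.944, -0.329, -0.0, 0.0]
wrist_force: [-0.3, -0.4, -0.6]
grip_width: 0.0598
finger_force: 0.0
```

```bash
python3 -c "
from g import *
go([.6585,-.2743,.03]); 
c=snap('side','s4');d=snap('top','t4')
o=np.zeros((400,800,3),np.uint8)
a=c['pixels'][195:275,255:355,::-1];b=d['pixels'][150:250,270:370,::-1]
o[:320,:400]=cv2.resize(a,None,fx=4,fy=4,interpolation=2);o[:,400:]=cv2.resize(b,None,fx=4,fy=4,interpolation=2);cv2.imwrite('pics/c4.png',o)"
```

```text
t 11.0 tcp [ 0.6567 -0.2726  0.1402] w 0.0598 F [-0.3 -0.4 -0.6] xdir -38.47 ydir -128.47 tilt 0.03 shift mm [  2.5   0.2 110.2] q [ 0.23  0.76  0.16  1.44 -0.13  0.95 -1.82]
```

View pics/c4.png

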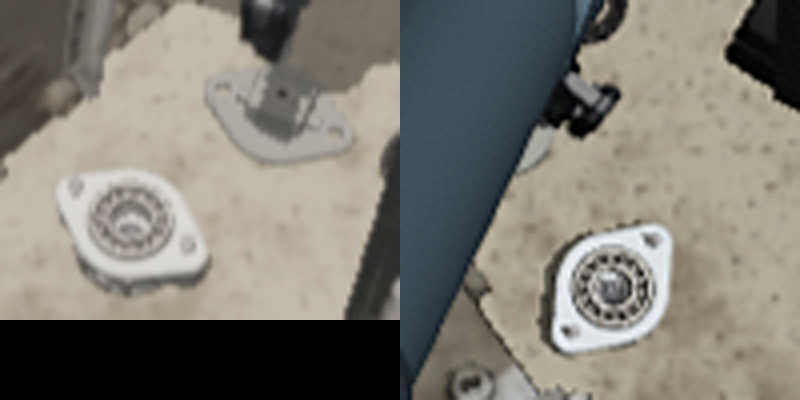

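The bearing is seated and concentric in the bore (crop (130,218) side, (613,288) top). The cover's holes are at side (310.5,217) and (339,227.5). I'll refine the cover and carrier poses from holes and studs.

```bash
python3 -c "
from g import *
c,d=load('s4'),load('top0')
A=[(310.5,217.25),(339,227.5)];B=[(286,191.7),(303.7,169)]
B2=[B[0],B[1]]
for i in(0,1): print(tri(c,A[i],d,B[i]))
def rep(P): print((P[0]+P[1])/2,np.linalg.norm(P[0]-P[1]),np.degrees(np.arctan2(*(P[1]-P[0])[1::-1])))
rep([onz(c,*p,.008) for p in A]);rep([onz(d,*p,.008) for p in B])
d4=load('t4')
# boss top: side crop px (281,93), top crop (491,70)
print(tri(c,(255+281/4,195+93/4),d,(265+91/3,155+70/3)))
# studs from new crops
S=[(255+76/4,195+187/4),(255+188/4,195+245/4)];T=[(270+169/4,150+330/4),(270+252/4,150+240/4)]
for i in(0,1): print(tri(c,S[i],d4,T[i]))
rep([tri(c,S[i],d4,T[i])[0] for i in(0,1)])
"
```

```text
(array([ 0.62770181, -0.25014246,  0.00852484]), np.float64(0.00020188825283948877))
(array([ 0.69008753, -0.2994638 ,  0.01214341]), np.float64(0.0033963802916355096))
[ 0.66045059 -0.27355826  0.008     ] 0.08051884597793889 -36.08485103097892
[ 0.65853824 -0.27488473  0.008     ] 0.07905050790790057 -38.73304503991108
(array([ 0.65879908, -0.27516813,  0.03285448]), np.float64(0.0011046757254453345))
(array([ 0.51283423, -0.31460519,  0.03932148]), np.float64(0.001309074053010079))
(array([ 0.57047834, -0.37045697,  0.0419579 ]), np.float64(0.0017287788762990752))
[ 0.54165628 -0.34253108  0.04063969] 0.0803070060306222 -44.095258261752775
```

Call:
{"api": "drive_tool", "payload": {
  "linear": [
    [0.0027,0.0003,0.02],
    [0,0,0.03],
    [0,0,0.03],
    [0,0,0.02],
    [0,0,0.0095],
    [0,0,0.003],
    [0,0,0],
    [0,0,0]
  ],
  "spin": [0,0,0,0,0,0,0,0],
  "grip": [0.3,0.3,0.3,0.3,0.3,0.4,0.5,0.5]
}}

```text
time_s: 11.9
ee_pos: [0.6595, -0.2753, 0.0295]
eef_rot: [0.944, -0.33, 0.001, 0.0]
wrist_force: [0.6, -0.2, -0.0]
grip_width: 0.0426
finger_force: 0.0
```

Call:
{"api": "drive_tool", "payload": {
  "linear": [
    [0,0,0],
    [0,0,0],
    [0,0,0],
    [0,0,0],
    [0,0,0]
  ],
  "spin": [0,0,0,0,0],
  "grip": [1,1,1,1,1],
  "squeeze": 70
}}

```text
time_s: 12.4
ee_pos: [0.6597, -0.2752, 0.0299]
eef_rot: [0.944, -0.33, 0.001, -0.0]
wrist_force: [-0.2, 0.5, 6.9]
grip_width: 0.0305
finger_force: 71.3
```

Call:
{"api": "drive_tool", "payload": {
  "linear": [
    [0,0,-0.01],
    [0,0,-0.02],
    [0,0,-0.025],
    [0,0,-0.02],
    [0,0,-0.005],
    [0,0,0],
    [0,0,0]
  ],
  "spin": [0,0,0,0,0,0,0],
  "grip": [1,1,1,1,1,1,1]
}}

```text
time_s: 13.1
ee_pos: [0.6577, -0.2745, 0.1073]
eef_rot: [0.944, -0.33, -0.001, -0.0]
wrist_force: [-0.6, 0.3, -4.2]
grip_width: 0.0308
finger_force: 70.3
```

```bash
python3 -c "
from g import *
go([.5412,-.3426,.105]);c=snap('side','s5')
o=c['pixels'][160:260,270:370,::-1];cv2.imwrite('pics/c5.png',cv2.resize(o,None,fx=5,fy=5,interpolation=2))"
```

```text
t 13.1 tcp [ 0.6577 -0.2745  0.1073] w 0.0308 F [-0.6  0.3 -4.2] xdir -38.54 ydir -128.54 tilt 0.09 shift mm [-48.7 125.9   2.4] q [ 0.24  0.8   0.15  1.45 -0.14  0.91 -1.81]
```

View pics/c5.png

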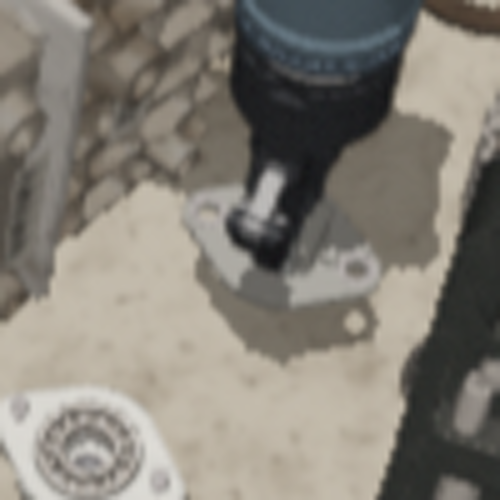

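The cover is held level, boss up, with holes at side (311.6,202.6) and (341.4,213.6). I'll work out the cover's centre and angle in the hand.

```bash
python3 -c "
from g import *
c=load('s5');z=.0854
P=[onz(c,311.6,202.6,z),onz(c,341.4,213.6,z)]
print((P[0]+P[1])/2,np.linalg.norm(P[0]-P[1]),np.degrees(np.arctan2(*(P[1]-P[0])[1::-1])))
from m import blob,plane
k=blob(c,(326,208),'grey',24);print(plane(c,k,z)[:2])
im=c['pixels'];k=blob(c,(289,253),'white',30);print(plane(c,k,.036)[:2])
S=[onz(c,270+20/5,160+408/5,.044),onz(c,270+160/5,160+481/5,.044)];print((S[0]+S[1])/2,np.linalg.norm(S[0]-S[1]),np.degrees(np.arctan2(*(S[1]-S[0])[1::-1])))
"
```

```text
[ 0.6573863  -0.27550962  0.0854    ] 0.07966163081268718 -37.07290646658292
(array([ 661.46581212, -269.60759145]), np.float64(75.99642391911765))
(array([ 541.10425372, -342.45954402]), np.float64(-43.387695811151985))
[ 0.54209318 -0.34380357  0.044     ] 0.07968146215794769 -43.3518556592523
```

Call:
{"api": "drive_tool", "payload": {
  "linear": [
    [-0.006,0.014,0],
    [-0.006,0.016,0],
    [-0.006,0.018,0],
    [-0.006,0.018,0],
    [-0.006,0.018,0],
    [-0.006,0.018,0],
    [-0.006,0.014,0],
    [-0.006,0.009,0],
    [0,0,0],
    [0,0,0]
  ],
  "spin": [0,0,0,0,0,0,0,0,4.8,0],
  "grip": [1,1,1,1,1,1,1,1,1,1]
}}

```text
time_s: 14.15
ee_pos: [0.5428, -0.3425, 0.1082]
eef_rot: [0.929, -0.37, 0.0, -0.0]
wrist_force: [-0.0, 0.1, -2.2]
grip_width: 0.0302
finger_force: 70.3
```

```bash
python3 -c "
from g import *
go([.5413,-.3428,.08])"
```

```text
t 14.15 tcp [ 0.5428 -0.3425  0.1082] w 0.0302 F [-0.   0.1 -2.2] xdir -43.39 ydir -133.39 tilt 0.02 shift mm [-0.9  1.3 28.2] q [ 0.38  0.69  0.17  1.66 -0.15  0.8  -1.72]
```

Call:
{"api": "drive_tool", "payload": {
  "linear": [
    [-0.0009,0.0013,0.01],
    [0,0,0.008],
    [0,0,0.0045],
    [0,0,0],
    [0,0,0]
  ],
  "spin": [0,0,0,0,0],
  "grip": [1,1,1,1,1]
}}

```text
time_s: 14.65
ee_pos: [0.5415, -0.3429, 0.0854]
eef_rot: [0.929, -0.369, -0.0, -0.0]
wrist_force: [0.4, -0.5, -2.2]
grip_width: 0.0304
finger_force: 70.3
```

```bash
python3 -c "
from g import *
go([.5413,-.3428,.08]);c=snap('side','s6');o=c['pixels'][200:290,245:345,::-1];cv2.imwrite('pics/c6.png',cv2.resize(o,None,fx=6,fy=6,interpolation=2))"
```

```text
t 14.65 tcp [ 0.5415 -0.3429  0.0854] w 0.0304 F [ 0.4 -0.5 -2.2] xdir -43.31 ydir -133.31 tilt 0.02 shift mm [-0.3  0.1  5.4] q [ 0.38  0.73  0.16  1.67 -0.15  0.76 -1.71]
```

View pics/c6.png

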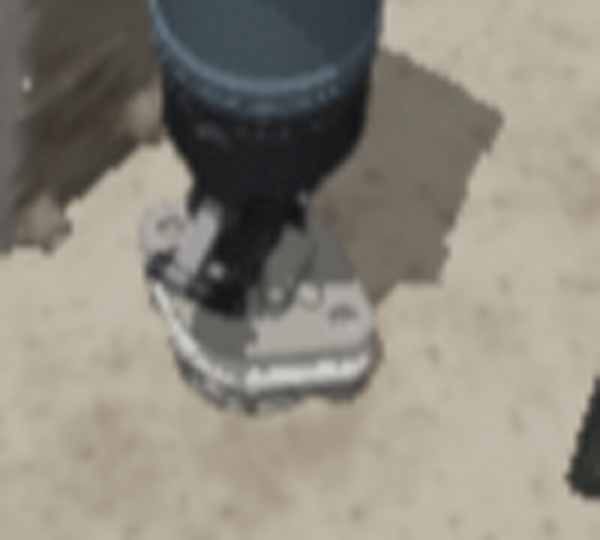

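The holes are at crop (168,228) and (343,313), above the studs, and the carrier face edge runs parallel below. I'll check the offset before lowering.

```bash
python3 -c "
from g import *
c=load('s6');z=.0635
P=[onz(c,245+168/6,200+228/6,z),onz(c,245+343/6,200+313/6,z)]
print((P[0]+P[1])/2,np.linalg.norm(P[0]-P[1]),np.degrees(np.arctan2(*(P[1]-P[0])[1::-1])))"
```

```text
[ 0.54102731 -0.34271523  0.0635    ] 0.08048777915645401 -41.72557974466004
```

Call:
{"api": "drive_tool", "payload": {
  "linear": [
    [0,0,0.001],
    [0,0,0.001],
    [0,0,0.001],
    [0,0,0.001],
    [0,0,0.001],
    [0,0,0]
  ],
  "spin": [0,0,0,0,0,0],
  "grip": [1,1,1,1,1,1]
}}

```text
time_s: 15.3
ee_pos: [0.5414, -0.3429, 0.0804]
eef_rot: [0.929, -0.369, -0.0, -0.0]
wrist_force: [0.5, -0.6, -3.3]
grip_width: 0.0307
finger_force: 70.3
```

Call:
{"api": "drive_tool", "payload": {
  "linear": [
    [0,0,0.001],
    [0,0,0.001],
    [0,0,0.001],
    [0,0,0]
  ],
  "spin": [0,0,0,0],
  "grip": [1,1,1,1]
}}

```text
time_s: 15.7
ee_pos: [0.5414, -0.3429, 0.0774]
eef_rot: [0.929, -0.369, -0.0, -0.0]
wrist_force: [0.7, -0.7, -2.0]
grip_width: 0.0305
finger_force: 70.3
```

Call:
{"api": "drive_tool", "payload": {
  "linear": [
    [0,0,0.001],
    [0,0,0.001],
    [0,0,0.001],
    [0,0,0]
  ],
  "spin": [0,0,0,0],
  "grip": [1,1,1,1]
}}

```text
time_s: 16.1
ee_pos: [0.5414, -0.3429, 0.0744]
eef_rot: [0.929, -0.369, -0.0, -0.0]
wrist_force: [-0.3, -1.1, -2.0]
grip_width: 0.0302
finger_force: 70.3
```

Call:
{"api": "drive_tool", "payload": {
  "linear": [
    [0,0,0.001],
    [0,0,0.001],
    [0,0,0.001],
    [0,0,0.001],
    [0,0,0]
  ],
  "spin": [0,0,0,0,0],
  "grip": [1,1,1,1,1]
}}

```text
time_s: 16.6
ee_pos: [0.5415, -0.343, 0.0706]
eef_rot: [0.929, -0.369, -0.0, 0.0]
wrist_force: [-0.4, 1.0, -1.7]
grip_width: 0.0305
finger_force: 70.4
```

Call:
{"api": "drive_tool", "payload": {
  "linear": [
    [0,0,0.001],
    [0,0,0.001],
    [0,0,0.001],
    [0,0,0]
  ],
  "spin": [0,0,0,0],
  "grip": [1,1,1,1]
}}

```text
time_s: 17.0
ee_pos: [0.5415, -0.343, 0.0679]
eef_rot: [0.929, -0.369, 0.0, -0.0]
wrist_force: [-2.4, 1.1, 4.4]
grip_width: 0.0306
finger_force: 71.0
```

Call:
{"api": "drive_tool", "payload": {
  "linear": [
    [0,0,0.0005],
    [0,0,0.0005],
    [0,0,0.0005],
    [0,0,0],
    [0,0,0]
  ],
  "spin": [0,0,0,0,0],
  "grip": [1,1,1,1,1]
}}

```text
time_s: 17.5
ee_pos: [0.5416, -0.343, 0.0665]
eef_rot: [0.929, -0.369, 0.0, -0.0]
wrist_force: [-2.3, 2.1, 6.1]
grip_width: 0.0306
finger_force: 71.3
```

Call:
{"api": "drive_tool", "payload": {
  "linear": [
    [0,0,0.0005],
    [0,0,0],
    [0,0,0]
  ],
  "spin": [0,0,0],
  "grip": [1,1,1]
}}

```text
time_s: 17.8
ee_pos: [0.5416, -0.3431, 0.0661]
eef_rot: [0.929, -0.369, 0.0, -0.0]
wrist_force: [-3.3, 1.5, 8.2]
grip_width: 0.0306
finger_force: 71.4
```

Call:
{"api": "drive_tool", "payload": {
  "linear": [
    [0,0,0.0005],
    [0,0,0],
    [0,0,0]
  ],
  "spin": [0,0,0],
  "grip": [1,1,1]
}}

```text
time_s: 18.1
ee_pos: [0.5416, -0.343, 0.0659]
eef_rot: [0.929, -0.369, 0.0, -0.0]
wrist_force: [-3.8, 2.2, 10.1]
grip_width: 0.0302
finger_force: 72.0
```

Call:
{"api": "drive_tool", "payload": {
  "linear": [
    [0,0,0.0003],
    [0,0,0],
    [0,0,0]
  ],
  "spin": [0,0,0],
  "grip": [1,1,1]
}}

```text
time_s: 18.4
ee_pos: [0.5416, -0.343, 0.0659]
eef_rot: [0.929, -0.369, 0.0, -0.0]
wrist_force: [-4.3, 3.1, 11.8]
grip_width: 0.0303
finger_force: 72.3
```

TCP z has stopped at 65.9 mm, exactly the flush height. I'll build the push up to about 15 N.

Call:
{"api": "drive_tool", "payload": {
  "linear": [
    [0,0,0.0004],
    [0,0,0],
    [0,0,0],
    [0,0,0]
  ],
  "spin": [0,0,0,0],
  "grip": [1,1,1,1]
}}

```text
time_s: 18.8
ee_pos: [0.5415, -0.343, 0.0659]
eef_rot: [0.929, -0.369, 0.0, -0.0]
wrist_force: [-5.9, 3.8, 16.1]
grip_width: 0.0306
finger_force: 72.7
```

Call:
{"api": "drive_tool", "payload": {
  "linear": [
    [0,0,0.0001],
    [0,0,0],
    [0,0,0],
    [0,0,0],
    [0,0,0]
  ],
  "spin": [0,0,0,0,0],
  "grip": [1,1,1,1,1]
}}

```text
time_s: 19.3
ee_pos: [0.5416, -0.3431, 0.0659]
eef_rot: [0.929, -0.369, 0.0, -0.0]
wrist_force: [-6.1, 3.5, 16.4]
grip_width: 0.0304
finger_force: 72.7
```

```bash
python3 -c "
from g import *
go([.5413,-.3428,.0659]);c=snap('side','s7');go([.5413,-.3428,.0659]);o=c['pixels'][200:290,245:345,::-1];cv2.imwrite('pics/c7.png',cv2.resize(o,None,fx=6,fy=6,interpolation=2))"
```

```text
t 19.3 tcp [ 0.5416 -0.3431  0.0659] w 0.0304 F [-6.1  3.5 16.4] xdir -43.35 ydir -133.35 tilt 0.02 shift mm [-0.4 -0.  -0. ] q [ 0.39  0.75  0.15  1.67 -0.16  0.73 -1.71]
t 19.35 tcp [ 0.5415 -0.343   0.0658] w 0.0302 F [-6.3  4.  15.7] xdir -43.35 ydir -133.35 tilt 0.02 shift mm [-0.3 -0.  -0.1] q [ 0.39  0.75  0.15  1.67 -0.16  0.73 -1.71]
```

View pics/c7.png

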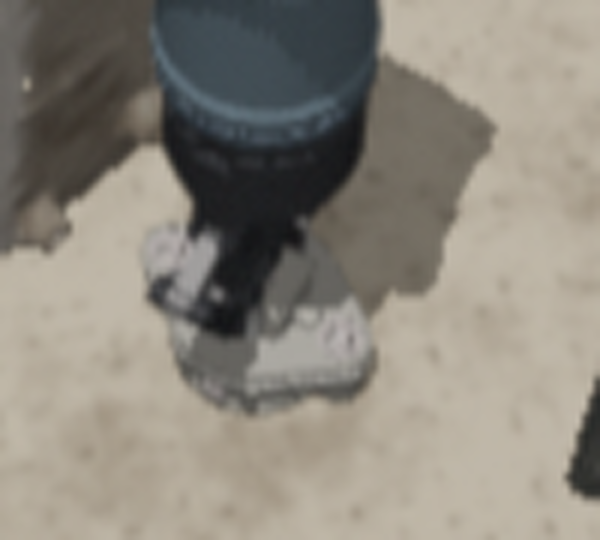

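The cover is flush: no white face edge is left, and the studs stand through the holes at crop (345,320). There is about 7 N of side load along tool -x, so I'll relieve it a little.

Call:
{"api": "drive_tool", "payload": {
  "linear": [
    [-0.0004,0,0],
    [0,0,0],
    [0,0,0],
    [0,0,0]
  ],
  "spin": [0,0,0,0],
  "grip": [1,1,1,1]
}}

```text
time_s: 19.75
ee_pos: [0.5415, -0.343, 0.0659]
eef_rot: [0.929, -0.369, 0.0, -0.0]
wrist_force: [-4.5, 3.5, 16.1]
grip_width: 0.0302
finger_force: 72.5
```

Call:
{"api": "drive_tool", "payload": {
  "linear": [
    [-0.0006,0,0],
    [0,0,0],
    [0,0,0],
    [0,0,0],
    [0,0,0]
  ],
  "spin": [0,0,0,0,0],
  "grip": [1,1,1,1,1]
}}

```text
time_s: 20.25
ee_pos: [0.5415, -0.343, 0.0659]
eef_rot: [0.929, -0.369, 0.001, 0.0]
wrist_force: [-3.6, 2.7, 13.3]
grip_width: 0.0304
finger_force: 72.2
```

Call:
{"api": "drive_tool", "payload": {
  "linear": [
    [0,0,0],
    [0,0,0],
    [0,0,0],
    [0,0,0],
    [0,0,0],
    [0,0,0]
  ],
  "spin": [0,0,0,0,0,0],
  "grip": [1,1,1,1,1,1]
}}

```text
time_s: 20.85
ee_pos: [0.5415, -0.343, 0.0658]
eef_rot: [0.929, -0.369, 0.001, 0.0]
wrist_force: [-2.8, 1.6, 14.4]
grip_width: 0.0302
finger_force: 72.2
```

Push is steady at about 14 N, the side load is small, and the cover is flush.

```bash
python3 -c "
from cell import *
print(hand_in())"
```

```text
the job is handed in; nothing more can be done
None
```

I handed the job in at about 21 s: the bearing is in the bore, and the cover is flush over both studs, boss up, with the gripper holding it down at about 14 N; the hand-in gave no verdict.

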